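Locate the peg-board plate in its drilling jig and latch it

ROBOT

A 6-joint arm with a two-finger parallel gripper is mounted at the origin on the work surface. World frame = base frame: x ahead of the robot, y to its left, z up, the work surface at z = 0. Lengths are in m, angles in degrees, forces in N, time in s.
With the tool pointing down it reaches from about 0.325 to 0.925 m from the base axis. Payload 3.1 kg.
Tool frame: the origin (TCP) lies midway between the tips of the shut fingers; the grasp point (between the pads) lies 19 mm behind it; z points along the fingers, y is the line along which they close (so a half turn about z gives the same grasp; the last joint's range is limited). The gripper opens to 85 mm and grips with 20 to 120 N. Pads are 22 mm wide; open, the fingers measure 114 mm over their backs; the gripper's body (76 mm by 85 mm) begins 54 mm behind the grasp point. The pads swing forward as they close: fully open they stand 13 mm farther back than shut.
Start: joints at [61.41, 12.427, 92.441, -0, 75.132, -6.429], TCP at [0.236, 0.579, 0.21] pointing down, gripper open.
Joint ranges: [-157.48, 157.48], [-44.54, 120.13], [17.64, 146.25], [-64.5, 244.5], [7.68, 150.69], [-147.95, 147.95]. Speed limits (degrees/s): [159.86, 159.86, 180, 180, 180, 180].

INTERFACE

Orientations are given as a 3x3 rotation matrix whose columns are the frame's x, y, z axes.
In Python, from rig import bot, monitor, optics gives the robot as it stands. Calls block until the motion is done:
- bot.goto(position, orientation): joint-space move of the TCP to a pose.
- bot.move_straight(position, frame=None, v=0.15, stop_force=None): straight line of the TCP; frame=None keeps the orientation; v is the mean speed in m/s. With stop_force (N) it stops when the force on the tool has changed by that much, and returns True; else False.
- bot.move_joints(angles): joint-space move.
- bot.let_go() and bot.close_gripper(newtons=None): open the fingers fully, or close them until they stop; newtons is the grip in N (None keeps the last).
- bot.pause(seconds).
- bot.ik(position, orientation): joint angles nearest the present ones, or None.
- monitor.get_obs(): the state.
- optics.camera(name): name is "scene" or "top"; returns the picture (420x560x3 uint8, blue, green, red); there is no depth.
- optics.get_calibration(name): a dict with "fx", "fy", "cx", "cy" (pixels), "D" ([k1, k2, p1, p2, k3] as OpenCV has them; the pictures are not rectified), "extrinsics" (4x4, takes a point from camera to world coordinates). Camera axes: x right, y down, z forward; pixel columns grow to the right and rows downward; lengths in m; the calibration is good to about 2 mm. A picture is of the moment at which its call begins. get_calibration takes no time and is no camera call.
A pose or a line that the arm cannot do raises bot.IKError and nothing moves.
- bot.sign_off(): hands the job in; it is judged then, once.
The state is a dict: "time": time; "joints": joint angles; "joint_vel": joint speeds; "joint_torque": joint torques, N m; "tcp_pos": TCP position; "tool_rot": TCP orientation; "wrist_force": force on the tool from outside, world axes, zero at the start; "wrist_torque": the same for the moment, N m; "gripper_width": finger opening in m; "finger_force": force on a finger pad.
Only numpy, scipy, OpenCV 4.12 (cv2) and the standard library are available. Lean on these libraries where they do the work, as an engineer would, in place of code of your own. Each camera call takes 0.05 s, during which the arm holds its last target. There are 200 camera calls.

TASK

Push the birch plate home in the jig so that it bears on both brown dowels and the steel end stop all at once, and hold that pressure for a good half second, gently: about 5 N on each, and never more than 12 N on any of them. Let go of it there, then swing the blue latch right over to its stop so that it props the plate's free end. Leave the toy tools, the glue, the block and the loose dowel stub alone, and back away.

Things in the scene. Friction and masses are not known exactly. Their poses are not given: they have to be found in the camera images.
- fixture: The plywood jig bed, fixed to the table, 215 x 325 mm, 12 mm thick, its upper face 12 mm above the table. Origin on the table directly under the centre of the fully home plate; +x points to the two dowels, +y to the end stop, z up. It is turned up to 0.25 rad from the world axes. The bed reaches from -117 to +97 mm in x and from -192 to +132 mm in y.
- dowel_right: Rigid upright brown dowel, 16 mm diameter, 38 mm tall above the bed, at x = 63 mm, y = -60 mm of the jig. Origin: centre of its foot on the bed. Unlubricated: the plate rubs on dowels and stop with about 0.5 to 1 times the pressing force, so a plate jammed on the stop first may hang clear of the dowels.
- dowel_left: The same dowel at x = 63 mm, y = +60 mm of the jig.
- end_stop: Rigid end stop: a 24 mm diameter steel button, 34 mm tall, before a red block (50 mm long in x, 30 mm tall, ending 33 mm beyond the origin). Origin: the point of the button that touches the plate, at bed level, x = 0, y = 80 mm of the jig.
- plate: Loose birch plate, 110 (its x) x 160 (its y) x 18 mm, 0.2 to 0.4 kg, flat on the bed, with a round upright knob at x = 20, y = 0 mm of it, 26 mm diameter, 35 mm tall. Origin: centre of the underside. Starts 15-35 mm short of the dowels, 12-30 mm short of the stop, turned up to 0.15 rad. Home: origin at 0, 0, 12 mm of the jig, axes parallel. Drags on the bed with 1-5 N; it can turn in a light grip on the knob.
- edge_right (a point): Point on the plate's +x edge face, level with the right dowel: 55, -60, 9 mm in the plate's frame. Home: x = 55 mm in the jig's frame.
- edge_left (a point): Point on the plate's +x edge face, level with the left dowel: 55, 60, 9 mm in the plate's frame. Home: x = 55 mm in the jig's frame.
- end_face (a point): Middle of the plate's +y end face: 0, 80, 9 mm in the plate's frame. Home: y = 80 mm in the jig's frame.
- latch (a joint): Angle of the blue latch, a bar 65 mm long, 20 mm wide, 1-15 mm above the bed, on an upright pivot at x = 0, y = -148 mm of the jig. At 0 it points along the jig's -x; growing, it swings clockwise seen from above to its stop at 1.571, pointing along +y, its round tip then 3 mm behind the home plate's free end. Starts at -0.35 to 0.10. Friction (0.06 N m, 1.5 N at the peg) keeps it where left.
- latch_peg (a point): Centre of the top of the latch's upright orange peg, 14 mm diameter, 45 mm from the pivot along the bar. The peg's top is 63 mm above the table and its shaft is free down to 28 mm above the table.
- hammer: Bystander: wooden toy hammer lying on the table, 190 mm long; leave alone.
- wrench: Bystander: green plastic toy wrench lying on the table, 150 mm long; leave alone.
- screwdriver: Bystander: yellow toy screwdriver lying on the table, 150 mm long; leave alone.
- spatula: Bystander: aluminium mini spatula lying on the table, 170 mm long; leave alone.
- spare_dowel: Bystander: loose light-wood dowel stub, 22 mm diameter, 30 mm tall, standing on the jig bed at its far right corner; leave alone.
- glue: Bystander: white glue bottle with orange cap, 50 mm diameter, 110 mm tall, standing beyond the jig; leave alone.
- toy_block: Bystander: red 40 mm toy block beyond the jig; leave alone.
Things that resemble listed ones, but are neither listed nor needed, are in the scene too. Leave any purple or yellow look-alike of the plate alone.

How it is judged (in metres and radians):
On the way, in this order (a step that is already met when the one before it is completed fails the run):
1. the plate bears on both dowels and the end stop at once (over 2 N on each) for 0.4 s (contact force between plate and dowel_right above 2 N and contact force between plate and dowel_left above 2 N and contact force between plate and end_stop above 2 N), for 0.4 s.
2. then the latch is swung over to its stop (past 1.45 rad) (value of joint latch above 1.45 rad), for 0.2 s.
At the end, for the whole second after the job is handed in: The plate lies flat in the jig within 1.8 mm of home at both dowels and at the end stop (tilt under 0.04 rad), at rest, and the latch stands past 1.45 rad (x of edge_right in the frame of fixture between 0.0532 and 0.0568 m and x of edge_left in the frame of fixture between 0.0532 and 0.0568 m and y of end_face in the frame of fixture between 0.0782 and 0.0818 m and z of plate in the frame of fixture between 0.01 and 0.0145 m and angle between plate's own z axis and vertical below 0.04 rad and value of joint latch above 1.45 rad and linear speed of plate below 0.01 m/s); the robot touches nothing.
It fails at once if the plate is pressed on a dowel or on the end stop with more than 12 N (contact force between plate and dowel_right above 12 N or contact force between plate and dowel_left above 12 N or contact force between plate and end_stop above 12 N).
It fails at once if a toy tool, the glue, the block or the dowel stub is moved more than 20 mm (distance of any of hammer, wrench, screwdriver, spatula, spare_dowel, glue, toy_block from where it was at the start of the episode above 0.02 m).
It also fails if it takes over 72 s, if anything falls off the work surface, if the arm or the gripper's body presses on something with over 40 N, if the wrist force passes 120 N, or if a joint passes its speed limit or range.

## Working session

There is one attempt and no reset: what is moved stays moved. The work goes in short steps, each a Python script; the robot and the scene stay as the last script left them, time stands still between calls to the robot, and variables do not carry over. Pictures are saved under pics/ and viewed, at most 10 in all, crops included, and the job is handed in when it is done.

```bash
ls; mkdir -p pics
python3 - <<'E'
from rig import bot, monitor, optics
import cv2, numpy as np
for n in ("top","scene"):
    im=optics.camera(n); cv2.imwrite(f"pics/{n}0.png",im)
    c=optics.get_calibration(n); print(n,{k:np.round(v,4).tolist() for k,v in c.items()})
o=monitor.get_obs(); print(o["time"],o["wrist_force"])
E
```

```text
pics
top {'fx': 386.5907, 'fy': 386.5907, 'cx': 275.6234, 'cy': 208.5192, 'D': [-0.091, 0.0, 0.0, 0.0, 0.0], 'extrinsics': [[0.0226, -0.9846, 0.1733, 0.3676], [-0.9991, -0.0284, -0.0309, -0.0048], [0.0353, -0.1725, -0.9844, 0.9899], [0.0, 0.0, 0.0, 1.0]]}
scene {'fx': 394.6078, 'fy': 394.6078, 'cx': 273.8525, 'cy': 209.0714, 'D': [0.0334, 0.0, 0.0, 0.0, 0.0], 'extrinsics': [[0.0893, 0.564, -0.8209, 1.4017], [0.9958, -0.032, 0.0863, -0.0874], [0.0224, -0.8251, -0.5645, 0.6872], [0.0, 0.0, 0.0, 1.0]]}
0.1 [-0.46661461  0.28393224  0.28354965]
```

View pics/top0.png

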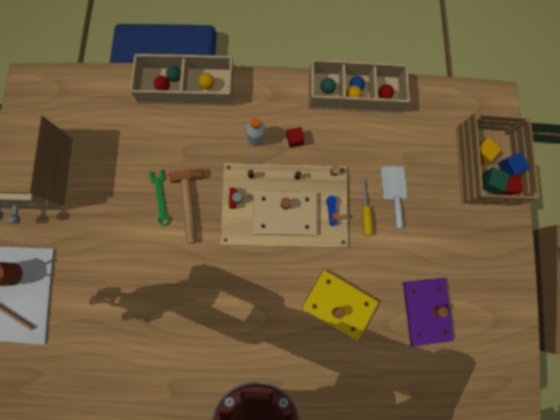

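View pics/scene0.png

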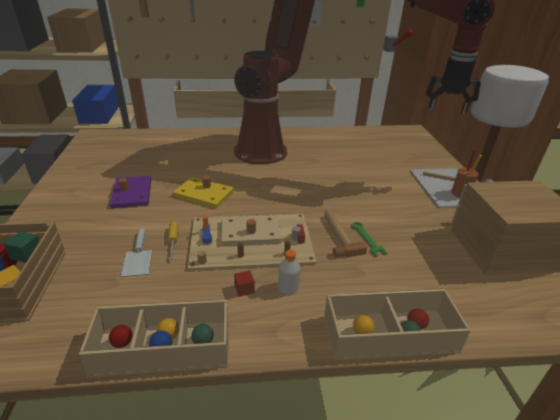

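Top view: the jig is at about (285,205), the plate's knob at (286,203), the latch at (333,210), the dowels at (250,174) and (297,175), and the stop at (236,198). The yellow and purple plates are decoys. I'll zoom in.

Run:
```python
import cv2, numpy as np
a=cv2.imread("pics/top0.png")[155:255,212:360]; cv2.imwrite("pics/topc.png",cv2.resize(a,None,fx=5,fy=5,interpolation=cv2.INTER_CUBIC))
a=cv2.imread("pics/scene0.png")[205:275,180:325]; cv2.imwrite("pics/scc.png",cv2.resize(a,None,fx=5,fy=5,interpolation=cv2.INTER_CUBIC))
```

```text
(no output)
```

View pics/topc.png

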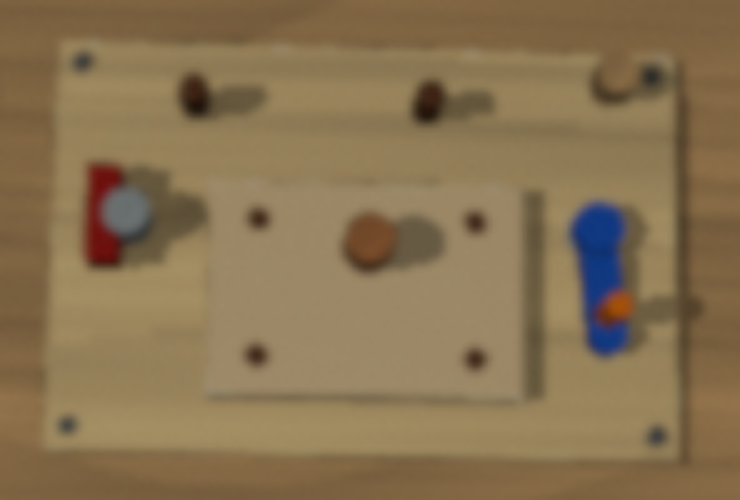

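View pics/scc.png

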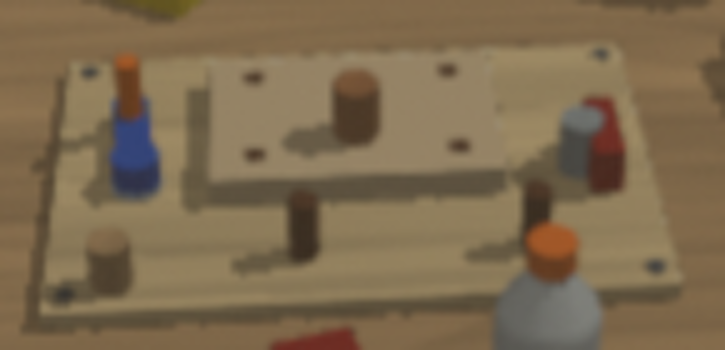

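The crops show these positions (5x top-crop pixels):
- Bed corners: (60,40), (675,58), (685,460), (43,448).
- Plate top corners: (210,180), (523,185), (525,402), (207,396).
- Knob top (370,240), button top (125,213), orange peg top (620,305), latch pivot (598,228).

I'll convert these to world points and check them against the given sizes.

```bash
cat > h.py <<'E'
import cv2, numpy as np
from rig import bot, monitor, optics
def ray(n,uv,z):
    c=optics.get_calibration(n); K=np.array([[c["fx"],0,c["cx"]],[0,c["fy"],c["cy"]],[0,0,1]])
    p=cv2.undistortPoints(np.array(uv,float).reshape(-1,1,2),K,np.array(c["D"]))[:,0]
    E=np.array(c["extrinsics"]); d=np.c_[p,np.ones(len(p))]@E[:3,:3].T; o=E[:3,3]
    return (o+d*((z-o[2])/d[:,2])[:,None])[:,:2]
def tc(uv): return np.array(uv,float)/5+[212-.4,155-.4]
def sc(uv): return np.array(uv,float)/5+[180-.4,205-.4]
def blob(im,lo,hi):
    m=cv2.inRange(cv2.cvtColor(im,cv2.COLOR_BGR2HSV),lo,hi); return m
def rigid(A,B): # world = R(th) A + t
    a=A-A.mean(0); b=B-B.mean(0)
    th=np.arctan2((a[:,0]*b[:,1]-a[:,1]*b[:,0]).sum(),(a*b).sum())
    R=np.array([[np.cos(th),-np.sin(th)],[np.sin(th),np.cos(th)]]); t=B.mean(0)-R@A.mean(0)
    return th,R,t,B-(A@R.T+t)
E
python3 - <<'E'
from h import *
np.set_printoptions(precision=4,suppress=True)
bed=ray("top",tc([(60,40),(675,58),(685,460),(43,448)]),.012)
# jig coords: left=+y, up=+x
A=np.array([(.0975,.1325),(.0975,-.1925),(-.1175,-.1925),(-.1175,.1325)])
th,R,t,res=rigid(A,bed); print("fix",th,t,"\n",res)
bs=ray("scene",sc([(625,43),(72,62),(38,318),(682,288)]),.012)
A2=A[[3,2,1,0]]; th2,R2,t2,r2=rigid(A2,bs); print("fix scene",th2,t2,"\n",r2)
P=np.array([(.055,.08),(.055,-.08),(-.055,-.08),(-.055,.08)])
pl=ray("top",tc([(210,180),(523,185),(525,402),(207,396)]),.030)
pt,PR,ptt,pr=rigid(P,pl); print("plate",pt,ptt,"\n",pr, "in jig",pt-th,R.T@(ptt-t))
ps=ray("scene",sc([(495,58),(208,68),(210,183),(508,170)]),.030)
s=rigid(P[[3,2,1,0]],ps); print("plate scene",s[0],s[2],"\n",s[3])
J=lambda w:(w-t)@R
print("knob",J(ray("top",tc([(370,238)]),.065)), "by plate",J(ptt+PR@[.02,0]), "scene",J(ray("scene",sc([(357,84)]),.065)))
print("button c",J(ray("top",tc([(125,211)]),.046)), "exp 0,.092; scene",J(ray("scene",sc([(584,119)]),.046)))
print("peg",J(ray("top",tc([(622,302)]),.063)),J(ray("scene",sc([(127,62)]),.063)))
print("pivot",J(ray("top",tc([(598,228)]),.027)))
print("dowels",J(ray("top",tc([(192,86),(432,92)]),.05)),J(ray("scene",sc([(538,188),(304,197)]),.05)))
E
```

```text
fix 0.0064539100672280315 [ 0.5617 -0.0297] 
 [[-0.0005  0.0002]
 [-0.0015  0.0006]
 [ 0.001  -0.0011]
 [ 0.001   0.0003]]
fix scene -0.001541397103925535 [ 0.5657 -0.0285] 
 [[-0.0016  0.0017]
 [-0.0006  0.0002]
 [ 0.0018  0.0006]
 [ 0.0004 -0.0024]]
plate 0.012517700942118133 [ 0.527  -0.0587] 
 [[ 0.0002  0.    ]
 [ 0.0005  0.0004]
 [-0.0008  0.0002]
 [ 0.0001 -0.0006]] in jig 0.006063790874890102 [-0.0349 -0.0287]
plate scene 0.002900708347053013 [ 0.5346 -0.0585] 
 [[ 0.0035  0.0021]
 [ 0.0033 -0.0017]
 [-0.0031  0.0011]
 [-0.0037 -0.0015]]
knob [[-0.0151 -0.028 ]] by plate [-0.0149 -0.0286] scene [[-0.0106 -0.0286]]
button c [[-0.0006  0.0931]] exp 0,.092; scene [[0.0032 0.0927]]
peg [[-0.0438 -0.1521]] [[-0.0416 -0.1513]]
pivot [[ 0.0001 -0.147 ]]
dowels [[ 0.0634  0.0615]
 [ 0.0634 -0.0593]] [[ 0.0646  0.0599]
 [ 0.0636 -0.059 ]]
```

The top-view measurements agree with the given sizes to about 1 mm. The scene view differs by about 4 mm in x, so I'll use the mean of the two and let contact forces decide the rest. Next: grasp the knob with the fingers closing along jig x.

```bash
cat >> h.py <<'E'
TH=.004; T0=np.array([.5635,-.029]); RJ=np.array([[np.cos(TH),-np.sin(TH)],[np.sin(TH),np.cos(TH)]])
def W(x,y,z): return np.r_[T0+RJ@[x,y],z]
def J(p): return (np.asarray(p)[:2]-T0)@RJ
def down(phi): # tool y axis at jig angle phi (rad), z down
    a=phi+TH; y=np.array([np.cos(a),np.sin(a),0]); z=np.array([0,0,-1.]); return np.c_[np.cross(y,z),y,z]
def forces(n=6,dt=.02):
    F=[];M=[]
    for _ in range(n):
        o=monitor.get_obs(); F.append(o["wrist_force"]); M.append(o["wrist_torque"]); bot.pause(dt)
    f=np.mean(F,0); f[:2]=f[:2]@RJ; return f,np.mean(M,0),o   # jig axes
def best_phi(p,phi):
    q0=monitor.get_obs()["joints"]; c=[]
    for f in (phi,phi+np.pi):
        q=bot.ik(p,down(f))
        if q is not None: c.append((abs(np.array(q)[5]),f,q))
    return min(c,key=lambda k:k[0])
E
python3 - <<'E'
from h import *
np.set_printoptions(precision=3,suppress=True)
o=monitor.get_obs(); print(o["tool_rot"])
k=(-.0135,-.0283); c=best_phi(W(*k,.12),0); print(c[1],np.array(c[2]))
bot.goto(W(*k,.12),down(c[1])); bot.move_straight(W(*k,.035)); bot.pause(.3)
print("bias",*forces()[:2])
bot.close_gripper(25); bot.pause(.3)
f,m,o=forces(); print(f,m,o["gripper_width"],o["finger_force"],J(o["tcp_pos"]),o["tcp_pos"],o["time"])
cv2.imwrite("pics/top1.png",cv2.resize(optics.camera("top")[155:255,212:360],None,fx=5,fy=5,interpolation=cv2.INTER_CUBIC))
E
```

```text
[[-0.926  0.377 -0.001]
 [ 0.377  0.926 -0.002]
 [ 0.    -0.002 -1.   ]]
0 [-13.223   9.178 106.474  -0.     64.348 -13.452]
bias [-0.081  0.112 -0.378] [ 0.002  0.005 -0.012]
[-4.115  0.182  4.452] [-0.006  0.725  0.012] 0.024536587361098133 24.644897282123566 [-0.014 -0.028] [ 0.55  -0.057  0.035] 4.7167
```

View pics/top1.png

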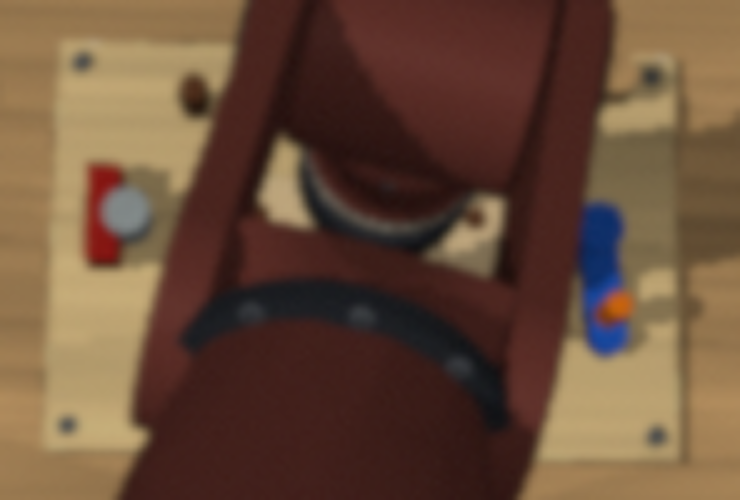

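The arm hides the plate in this view, with only the stop (125,213), left dowel (195,95) and latch (605,300) visible. The grip reads fine at 24.5 mm and 24.6 N. Next I'll slide the plate to about 6 mm short in both axes while measuring the drag.

Run:
```python
from h import *
np.set_printoptions(precision=3,suppress=True)
def st(x,y,v=.03,sf=8):
    s=bot.move_straight(W(x,y,.035),v=v,stop_force=sf); f,m,o=forces(4); print(s,np.array([x,y]),J(o["tcp_pos"]),f,"mz",m[2],o["time"])
st(0,-.028); st(0,-.006); st(.008,-.006); st(.012,-.006)
```

```text
False [ 0.    -0.028] [ 0.001 -0.028] [-1.095 -0.252  2.111] mz -0.009120337685357124 5.4333
False [ 0.    -0.006] [ 0.    -0.005] [0.501 0.552 1.204] mz 0.1047872802577262 6.3833
True [ 0.008 -0.006] [ 0.001 -0.005] [ 0.589 -0.     3.725] mz 0.019783955570081172 6.6583
True [ 0.012 -0.006] [ 0.001 -0.005] [-0.754 -0.105  3.813] mz 0.03294136106775696 6.95
```

```bash
cat >> h.py <<'E'
np.set_printoptions(precision=3,suppress=True)
def step(x,y,v=.01,z=.035,phi=None,n=3,say=True):
    bot.move_straight(W(x,y,z),None if phi is None else down(phi),v=v); f,m,o=forces(n,.02)
    if say: print(np.array([x,y])*1e3,J(o["tcp_pos"])*1e3,f,"mz %.3f t %.2f"%(m[2],o["time"]))
    return f,m,o
E
python3 - <<'E'
from h import *
for x in (.002,.004,.006,.008,.010): 
    f,m,o=step(x,-.006)
    if f[0]<-9: break
E
```

```text
[ 2. -6.] [ 0.678 -5.422] [-3.316  1.28   6.185] mz 0.002 t 7.28
[ 4. -6.] [ 1.591 -5.541] [-6.119  0.961  8.477] mz 0.003 t 7.67
[ 6. -6.] [ 3.658 -5.651] [-5.345  0.202  8.473] mz 0.004 t 8.07
[ 8. -6.] [ 5.678 -5.747] [-6.089  0.561  8.145] mz -0.038 t 8.47
[10. -6.] [ 7.686 -5.803] [-5.209  0.252  8.563] mz -0.017 t 8.88
```

Run:
```python
from h import *
step(.010,-.006,z=.036); step(.010,-.006,z=.037)
for x,y in ((.012,-.006),(.014,-.006),(.014,-.004),(.015,-.003)): step(x,y,z=.037)
```

```text
[10. -6.] [ 8.612 -5.765] [-1.975 -0.603  0.111] mz 0.016 t 9.18
[10. -6.] [ 9.809 -5.915] [ 0.031 -0.267 -3.478] mz -0.027 t 9.47
[12. -6.] [12.114 -5.992] [-0.137 -0.744 -3.915] mz 0.021 t 9.88
[14. -6.] [14.098 -5.999] [-0.284  0.311 -4.487] mz -0.008 t 10.28
[14. -4.] [13.989 -3.938] [-0.345 -0.091 -4.   ] mz -0.001 t 10.68
[15. -3.] [15.053 -2.992] [-0.047  0.124 -4.036] mz 0.008 t 11.02
```

At z = 0.037 the arm almost carries the plate's weight, so there is nearly no drag and the force readings are clean. I'll use z = 0.0365 and touch the dowels first.

Run:
```python
from h import *
x=.015; step(x,-.003,z=.0365)
while x<.027:
    x+=.001; f,m,o=step(x,-.003,z=.0365)
    if f[0]<-4: break
```

```text
[15. -3.] [14.939 -2.988] [-0.24   0.029 -4.371] mz 0.018 t 11.32
[16. -3.] [16.104 -3.01 ] [-0.059  0.49  -3.533] mz 0.011 t 11.62
[17. -3.] [17.071 -3.022] [ 0.036 -0.234 -4.441] mz -0.016 t 11.92
[18. -3.] [17.927 -2.965] [-0.404  0.399 -3.811] mz 0.002 t 12.22
[19. -3.] [18.172 -2.789] [-2.145  0.612 -2.376] mz -0.064 t 12.52
[20. -3.] [18.385 -2.74 ] [-5.183  0.567 -0.828] mz -0.058 t 12.82
```

Contact is at TCP x ≈ 18 mm. Mz indicates about 3 N on the right dowel and 2 N on the left. Next, step y to the stop.

Run:
```python
from h import *
y=-.003
while y<.009:
    y+=.001; f,m,o=step(.020,y,z=.0365)
    if f[1]<-6: break
```

```text
[20. -2.] [18.437 -2.442] [-4.564 -0.987 -1.958] mz -0.056 t 13.12
[20. -1.] [18.402 -1.806] [-4.924 -2.362 -2.163] mz -0.079 t 13.42
[20.  0.] [18.406 -0.964] [-5.056 -2.269 -2.882] mz -0.089 t 13.72
[20.  1.] [18.413  0.023] [-4.855 -2.099 -2.322] mz -0.045 t 14.02
[20.  2.] [18.412  1.016] [-4.958 -2.731 -2.333] mz -0.056 t 14.32
[20.  3.] [18.41   1.696] [-4.6   -3.55  -1.583] mz -0.019 t 14.62
[20.  4.] [18.425  1.753] [-4.746 -5.923 -2.519] mz -0.035 t 14.92
[20.  5.] [18.456  1.815] [-5.029 -7.65  -1.972] mz -0.054 t 15.22
```

Run:
```python
from h import *
step(.0205,.005,z=.0365);step(.021,.005,z=.0365);step(.0216,.005,z=.0365)
f,m,o=step(.0221,.005,z=.0365,n=35)
```

```text
[20.5  5. ] [18.461  1.829] [-6.614 -7.826 -1.097] mz -0.070 t 15.52
[21.  5.] [18.463  1.831] [-7.543 -7.727 -0.353] mz -0.071 t 15.82
[21.6  5. ] [18.471  1.82 ] [-8.777 -7.616  1.316] mz -0.061 t 16.12
[22.1  5. ] [18.455  1.817] [-10.073  -7.918   1.821] mz -0.072 t 16.95
```

Run:
```python
from h import *
x=.0224; p=0
for i in range(8):
    p-=.006; f,m,o=step(x,.005,z=.0365,phi=p,v=.005)
    if m[2]>.08: break
step(x,.005,z=.0365,phi=p,n=35)
```

```text
[22.4  5. ] [18.635  1.775] [-9.646 -8.17   1.9  ] mz -0.015 t 17.25
[22.4  5. ] [18.626  1.779] [-9.966 -8.354  1.996] mz 0.067 t 17.55
[22.4  5. ] [18.666  1.763] [-9.86  -8.109  2.088] mz 0.145 t 17.85
[22.4  5. ] [18.656  1.778] [-10.002  -7.946   2.239] mz 0.142 t 18.68
```

Run:
```python
from h import *
step(.0226,.005,z=.0365,phi=-.012,v=.005); step(.0226,.005,z=.0365,phi=-.009,n=35)
step(.0205,.0035,z=.0362,phi=0); step(.0195,.003,z=.0362,phi=0)
bot.let_go(); bot.pause(.2)
f,m,o=forces(); print(f,o["gripper_width"],o["time"])
bot.move_straight(W(.0195,.003,.13)); 
bot.goto(W(-.16,-.16,.16),down(0)); bot.pause(.2)
cv2.imwrite("pics/top2.png",optics.camera("top")); cv2.imwrite("pics/scene2.png",optics.camera("scene"))
a=np.vstack([cv2.resize(cv2.imread("pics/top2.png")[155:255,212:360],None,fx=5,fy=5,interpolation=cv2.INTER_CUBIC)]); cv2.imwrite("pics/top2c.png",a)
```

```text
[22.6  5. ] [18.654  1.779] [-10.347  -8.326   2.715] mz 0.054 t 18.98
[22.6  5. ] [18.641  1.798] [-10.542  -8.204   2.615] mz 0.070 t 19.82
[20.5  3.5] [18.553  1.754] [-6.32  -4.402 -0.459] mz -0.081 t 20.27
[19.5  3. ] [18.437  1.712] [-4.571 -3.59  -2.076] mz -0.064 t 20.58
[-0.254  0.084 -0.175] 0.08535741884175858 21.5
```

View pics/top2c.png

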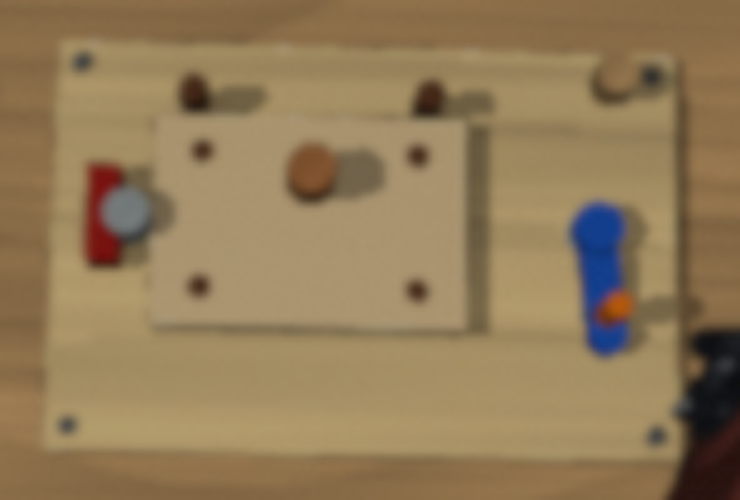

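The plate is home: its +x edge touches both dowels at (195,95) and (430,97), and its end touches the button at (125,212). The TCP at contact gives a correction to the jig frame. Next I'll grip the peg at (618,305) and swing the latch.

```bash
cat >> h.py <<'E'
T0=W(-.0015,.00175,0)[:2]
def peg(a,r=.045): return -r*np.cos(a),-.148+r*np.sin(a)
E
python3 - <<'E'
from h import *
a=-.1; p=peg(a); ph=np.pi/2-a
print(bot.ik(W(*p,.14),down(ph)))
bot.goto(W(*p,.14),down(ph)); bot.move_straight(W(*p,.036),v=.1)
bot.close_gripper(20); bot.pause(.2)
f,m,o=forces(); print(f,o["gripper_width"],J(o["tcp_pos"])*1e3,o["time"])
if o["gripper_width"]>.008:
    for a in np.arange(0,1.66,.1):
        f,m,o=step(*peg(a),v=.03,z=.036,phi=np.pi/2-a,say=False)
        q=J(o["tcp_pos"])-[0,-.148]; print("%.2f act %.3f r %.1f"%(a,np.arctan2(q[1],-q[0]),1e3*np.hypot(*q)),f)
        if np.hypot(*f[:2])>12: break
print(o["time"])
E
```

```text
[ -26.497    7.197  106.342   -0.      66.461 -122.455]
[-1.713 -1.552  2.685] 0.012203416116239162 [ -44.774 -152.78 ] 27.075
0.00 act 0.001 r 44.8 [-0.965 -0.451  2.77 ]
0.10 act 0.101 r 44.6 [-0.422 -1.085  2.825]
0.20 act 0.199 r 44.4 [ 1.221 -0.593  1.573]
0.30 act 0.299 r 44.2 [ 2.539 -1.251  0.629]
0.40 act 0.399 r 44.0 [ 3.469 -2.073 -0.085]
0.50 act 0.498 r 43.8 [ 4.585 -2.443 -0.897]
0.60 act 0.597 r 43.7 [ 4.723 -2.982 -0.967]
0.70 act 0.697 r 43.5 [ 4.88  -3.683 -1.262]
0.80 act 0.797 r 43.3 [ 4.676 -4.591 -1.872]
0.90 act 0.897 r 43.2 [ 4.183 -5.058 -1.765]
1.00 act 0.997 r 43.1 [ 4.37  -5.236 -2.117]
1.10 act 1.098 r 42.9 [ 4.15  -5.365 -1.205]
1.20 act 1.198 r 42.9 [ 3.43  -6.377 -1.038]
1.30 act 1.298 r 42.8 [ 3.109 -6.107 -0.512]
1.40 act 1.398 r 42.8 [ 3.444 -6.813 -0.807]
1.50 act 1.499 r 42.8 [ 2.451 -6.824  0.095]
1.60 act 1.568 r 43.6 [-1.134 -5.793  3.348]
33.025
```

Run:
```python
from h import *
for a in (1.64,1.68,1.70): 
    f,m,o=step(*peg(a,.043),v=.03,z=.036,phi=0,n=8)
step(*peg(1.58,.0435),z=.036,phi=0)
bot.let_go(); bot.pause(.2); p=J(monitor.get_obs()["tcp_pos"])
bot.move_straight(W(*p,.14)); bot.goto(W(-.16,-.16,.2),down(0)); bot.pause(.3)
cv2.imwrite("pics/top3.png",optics.camera("top")); cv2.imwrite("pics/top3c.png",cv2.resize(cv2.imread("pics/top3.png")[155:255,212:360],None,fx=5,fy=5,interpolation=cv2.INTER_CUBIC))
print(monitor.get_obs()["time"])
```

```text
[   2.973 -105.103] [  -0.066 -104.021] [-3.892 -0.049  7.181] mz -0.024 t 33.41
[   4.686 -105.256] [   0.006 -103.97 ] [-7.507  0.662 10.327] mz -0.016 t 33.79
[   5.54  -105.358] [   0.039 -103.955] [-9.177  0.081 11.954] mz -0.015 t 34.17
[   0.4   -104.502] [  -0.097 -104.138] [-0.478  0.092  4.003] mz -0.007 t 34.90
37.7583
```

View pics/top3c.png

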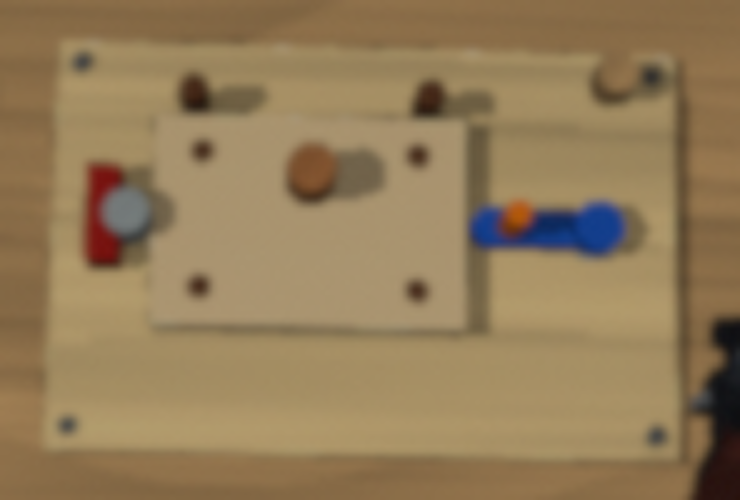

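The latch lies from its pivot at (600,228) to its tip at (485,228), fully over behind the plate's free end. The plate hasn't moved, the dowel stub is untouched, and the arm is clear, so I'm handing in.

```bash
python3 -c "
from rig import bot
print(bot.sign_off())"
```

```text
the job is handed in; nothing more can be done
None
```

I handed the job in at about 38 s: the plate is home on both dowels and the stop (held at roughly 4–6 N each, inferred from wrist force), the latch is over against its stop, and the arm is clear; sign-off gave no verdict.

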